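# Lay out the stationery for the catalogue picture

### The job

Lay out our stationery on the grey sheet for the catalogue picture: the metal pen pot upright in the middle of the square plinth, the bigger tape roll lying flat in the middle of the round plinth, and the stapler on its base exactly half-way between the two plinths, its length along the line that joins them. Stand the yellow memo block in front of the stapler's middle (on the robot's side), square to it with a gap of about 2 cm between them, and lay the smaller tape roll flat in the middle of the memo block's top. Do not disturb the mug, the biscuit pack or the power bank.

Things in the scene. Friction and masses are not known exactly. Their poses are not given: they have to be found in the camera images.
- pot_mid (a point): Loose pen pot: plain dark steel cylinder open at the top, outer diameter 62 mm, height 70 mm, wall 3 mm, standing upright, about 120 g. The point is on its axis half-way up, 35 mm above its underside; z is its axis, up. It is best gripped 10 to 15 mm above that point, so that the gripper's body clears the rim.
- stapler_mid (a point): Loose black and steel stapler standing on its base, 120 mm long (its x axis), 34 mm wide over the base and 30 to 32 mm above it (y), 52 mm high (z up), about 200 g. The point is in the middle of its length and width, 26 mm above its underside. Either end may point either way.
- memo_mid (a point): Loose pale yellow solid block of memo paper, 51 by 51 mm (x, y along its sides) and 45 mm high (z up), about 100 g. The point is its centre, 22.5 mm above its underside.
- bigroll_mid (a point): Loose bigger roll of beige tape lying flat: outer diameter 60 mm, hole 38 mm, height 24 mm, about 60 g. The point is on its axis (z) half-way up, 12 mm above its underside.
- smallroll_mid (a point): Loose smaller roll of beige tape lying flat: outer diameter 42 mm, hole 25 mm, height 19 mm, about 30 g. The point is on its axis (z) half-way up, 9.5 mm above its underside.
- square_top (a point): Fixed square wooden plinth, 100 by 100 mm and 40 mm high, on the grey sheet. The point is the centre of its top face. Its x axis points away from the robot and its y axis runs along the line that joins the two plinths (the round plinth may be at its +y or its -y side).
- round_top (a point): Fixed round wooden plinth, 100 mm diameter and 25 mm high, on the grey sheet, its centre 300 mm from that of the square plinth. The point is the centre of its top face; x and y run as those of the square plinth. The sheet between and around the plinths is paper-thin: its surface is the work surface.
- mug_mid (a point): Bystander: loose white mug, 76 mm diameter, 90 mm high, handle reaching about 30 mm out at its +y side; it stands among the things. The point is on its axis, 45 mm up. Leave it where it is.
- biscuits_mid (a point): Bystander: loose blue biscuit pack, 60 (x) by 200 (y) by 45 mm high, beyond the things. The point is its centre. Leave it where it is.
- powerbank_mid (a point): Bystander: loose white power bank, 70 (x) by 140 (y) by 16 mm high, beyond the grey sheet. The point is its centre. Leave it where it is.
Things that resemble listed ones, but are neither listed nor needed, are in the scene too. What is shaped like the part that bears memo_mid but blue or pink is not meant.

How it is judged:
By the outcome, as a careful person would: the job done as asked, in the order asked, and still so for the second after the job is handed in, with the robot touching nothing.
It also fails if it takes over 118 s, if anything falls off the work surface, if the arm or the gripper's body presses on something with over 40 N, if the wrist force passes 120 N, or if a joint passes its speed limit or range.

### The arm

A 7-joint arm with a two-finger parallel gripper is mounted at the origin on the work surface. World frame = base frame: x ahead of the robot, y to its left, z up, the work surface at z = 0. Lengths are in m, angles in rad, forces in N, time in s.
With the tool pointing down it reaches from about 0.4 to 0.85 m from the base axis. Payload 10.4 kg.
Tool frame: the origin (TCP) lies on the centre line of the jaws, within the pads' length; the fingertips stand 25 mm ahead of it and the grasp point (between the pads) lies 6 mm ahead of it; z points along the fingers, y is the direction in which the jaws open and shut (so a half turn about z gives the same grasp; the last joint's range is limited). The gripper opens to 85 mm and grips with 20 to 120 N. Pads are 22 mm wide; open, the fingers measure 114 mm over their backs; the gripper's body (76 mm by 85 mm) begins 54 mm behind the grasp point. The pads swing forward as they close: fully open they stand 13 mm farther back than shut.
Start: joints at [-1.125, 0.332, -0.065, 1.46, 0.022, 1.35, -0.088], TCP at [0.282, 0.558, 0.256] pointing down, gripper open.
Joint ranges: [-2.6, 2.6], [-0.5, 2.12], [-1.47, 1.34], [0.16, 2.42], [-1.27, 4.41], [0.06, 2.06], [-2.6, 2.6]. Speed limits (rad/s): [2.22, 2.22, 2.79, 2.79, 3.14, 3.14, 3.14].

### API

Orientations are given as a unit quaternion [x, y, z, w].
In Python, from station import r gives the robot as it stands.
- The arm moves only by the tool move_arm, never from a script. Its argument "series" is a list of rows, each an object with "slide": the shift along the tool's x, y, z in units of 50 mm (1.0 is 50 mm), a list of three; "rot": the turn, a rotation vector about the tool's x, y, z in units of 5 degrees (1.0 is 5 degrees), a list of three; "fingers": the gripper's target within -1 to 1 (fully open at 1, half-way at 0, shut at -1). In form: [{"slide": [x, y, z], "rot": [ax, ay, az], "fingers": fingers}, ...]. A call has 1 to 20 rows; each row is the pose to reach, as a shift and turn from the pose measured when the call began, along the tool's axes at that moment; what a row does not reach only later rows make up. A row lasts 1/10 s, in which the tool goes at most 50 mm and 8.59 degrees, less where a joint would pass 70% of its speed; a pose out of reach is approached as far as the arm can. A call with a gripper value outside its range is refused whole. The fingers move at their own pace and stop on an object; "newtons" is the grip in N (left out, the last holds). Time passes only in rows, so rows that repeat a pose let the fingers close. It gives the time, the measured TCP pose, the force and the opening at its end, in the units of the state.
- r.observe(): the state, without advancing time (a new reading comes with each control period).
- r.snapshot(name): name is "side" or "top" or "wrist"; returns (picture, depth): 384x512x3 uint8, red, green, blue; 384x512 float32, m along the optical axis (not along the pixel's ray), 0 where there is no reading.
- r.get_calibration(name): a dict with "fov_y" (degrees; the focal length in pixels is half the picture's height over the tangent of half this angle, whatever the lens; pixels are square), "cx", "cy" (the principal point, pixels), "eye" and "orientation" of the camera in the world. Camera axes: x right, y down, z forward; pixel columns grow to the right and rows downward; lengths in m; the calibration is good to about 2 mm. A picture is of the moment at which its call begins: read the wrist's pose just before it. get_calibration takes no time and is no camera call; for the wrist camera it gives the pose at the moment of the call.
- r.sign_off(): hands the job in, once; it reports no verdict.
The state is a dict: "time_s": time; "joint_positions": joint angles; "joint_vel": joint speeds; "tau": joint torques, N m; "ee_pos": TCP position; "tool_rot": TCP orientation; "contact_force": force on the tool from outside, world axes, zero at the start; "wrist_torque": the same for the moment, N m; "grip_width": finger opening in m.
Only numpy, scipy, OpenCV 4.12 (cv2) and the standard library are available. Lean on these libraries where they do the work, as an engineer would, in place of code of your own. Each camera call takes 0.05 s, during which the arm holds its last target. There are 200 camera calls.

## Working session

There is one attempt and no reset: what is moved stays moved. The work goes in short steps, Python scripts to look and compute and a tool call to move; the robot and the scene stay as the last step left them, time stands still between calls to the robot, and variables do not carry over. Pictures are saved under pics/ and viewed, on a budget of 14 in all, crops included, one or two more only if the job needs it, and the job is handed in when it is done.

Besides the shell and the picture viewer there is one more tool, called as name([rows], argument=value, ...), one row to a line, values as JSON. move_arm: Moves the arm, as the interface text tells. Its arguments: {"type":"object","properties":{"series":{"type":"array","items":{"type":"object","properties":{"slide":{"type":"array","items":{"type":"number"}},"rot":{"type":"array","items":{"type":"number"}},"fingers":{"type":"number"}}}},"newtons":{"type":"number"}},"required":["series"]}

```bash
ls; mkdir -p pics; python3 - <<'E'
from station import r
import cv2,numpy as np
print(r.observe())
for n in("top","side","wrist"):
    c=r.get_calibration(n);p,d=r.snapshot(n);print(n,c,d.min(),d.max())
    np.savez(f'pics/{n}0.npz',p=p,d=d,**{k:np.array(v) for k,v in c.items()})
    cv2.imwrite(f'pics/{n}0.png',p[:,:,::-1])
E
```

```text
pics
{'time_s': 0.0, 'joint_positions': array([-1.12459228,  0.3328669 , -0.06470113,  1.46093501,  0.02160922,
        1.34989033, -0.08850126]), 'joint_vel': array([ 0.00018393,  0.00139437,  0.00012504,  0.00153742, -0.00072972,
       -0.00010062,  0.00094087]), 'tau': array([ 6.82444461e-04, -6.25457239e+01,  4.96308412e-02, -3.91591465e+01,
        1.62212877e-02,  1.02953921e-02, -1.85538795e-05]), 'ee_pos': array([0.28224119, 0.55726745, 0.25552203]), 'tool_rot': array([ 2.32250309e-01,  9.72655798e-01, -6.90263145e-04, -1.27103102e-04]), 'contact_force': array([-0.20029868,  0.13528177,  0.1454055 ]), 'wrist_torque': array([-0.01007143, -0.04819695,  0.01423866]), 'grip_width': 0.08534961977576604}
top {'fov_y': 44.94275164991971, 'cx': 253.60307083600546, 'cy': 189.16459066006172, 'eye': array([ 0.36952793, -0.06048989,  1.51826929]), 'orientation': array([ 0.70877063, -0.70061244,  0.05191561, -0.06396231])} 0.0 2.5057774
side {'fov_y': 56.597132786824005, 'cx': 245.73274237015067, 'cy': 190.52754205055976, 'eye': array([0.23222947, 0.36874471, 0.77274363]), 'orientation': array([-0.32544972,  0.88831881, -0.30213468,  0.11699063])} 0.0 2.9733467
wrist {'fov_y': 65.71654987793426, 'cx': 261.55495092381597, 'cy': 196.89753410361928, 'eye': array([0.21794572, 0.58940024, 0.37362428]), 'orientation': array([0.84319103, 0.51787384, 0.07547434, 0.12304145])} 0.0 0.65439
```

View pics/top0.png

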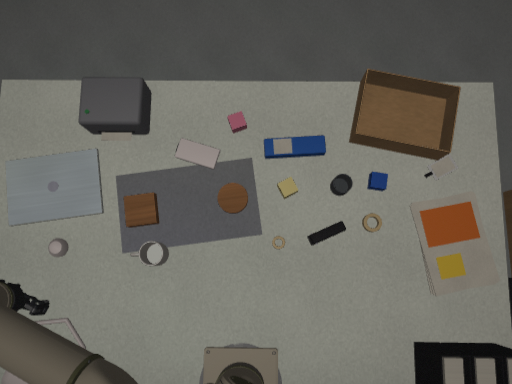

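View pics/side0.png

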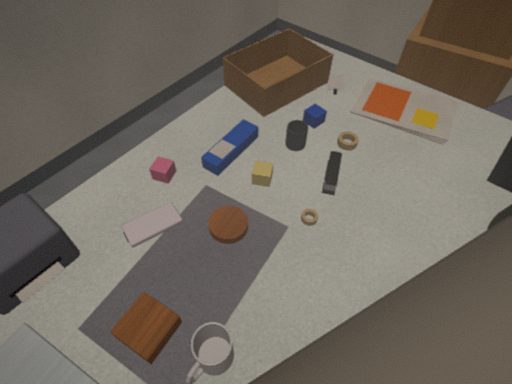

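The top view shows the square plinth at (141,210), the round one at (233,198), memo (288,187), pot (341,184), stapler (327,233), big roll (372,222), small roll (279,242) and mug (153,253). The side view agrees with that. Next I'll take coarse positions from the depth.

```bash
cat > h.py <<'E'
import numpy as np,cv2
from scipy.spatial.transform import Rotation as R
from station import r
def load(f):
    z=np.load(f);return z['p'],z['d'],{k:z[k] for k in('fov_y','cx','cy','eye','orientation')}
def shot(n,save=None):
    c=r.get_calibration(n);p,d=r.snapshot(n)
    if save:
        np.savez(f'pics/{save}.npz',p=p,d=d,**c);cv2.imwrite(f'pics/{save}.png',p[:,:,::-1])
    return p,d,c
def dirs(c,u,v):
    f=192/np.tan(np.radians(c['fov_y'])/2)
    k=np.stack([(u-c['cx'])/f,(v-c['cy'])/f,np.ones_like(u,float)],-1)
    return k@R.from_quat(c['orientation']).as_matrix().T
def cloud(d,c):
    v,u=np.mgrid[:384,:512];w=c['eye']+dirs(c,u,v)*d[...,None];w[d<=0]=np.nan;return w
def plane(c,uv,z):
    uv=np.atleast_2d(np.asarray(uv,float));k=dirs(c,uv[:,0],uv[:,1])
    return c['eye']+k*((z-c['eye'][2])/k[:,2])[:,None]
E
python3 - <<'E'
from h import *
for n in('top','side'):
    p,d,c=load(f'pics/{n}0.npz');w=cloud(d,c)
    z=w[...,2];ok=(w[...,0]>.3)&(w[...,0]<.9)&(w[...,1]>-.55)&(w[...,1]<.4)
    g=ok&(abs(z)<.01);A=np.c_[w[g][:,:2],np.ones(g.sum())];co=np.linalg.lstsq(A,z[g],rcond=None)[0];print(n,'table',co)
    m=(ok&(z>.01)).astype(np.uint8)
    k,l,s,_=cv2.connectedComponentsWithStats(m)
    for i in range(1,k):
        if s[i,4]<25: continue
        q=w[l==i];zt=np.percentile(q[:,2],90);t=(l==i)&(abs(z-zt)<.008)
        vu=np.argwhere(t)[:,::-1].astype(np.float32);pts=w[t][:,:2].astype(np.float32)
        rc=cv2.minAreaRect(pts);print(s[i,:2]+s[i,2:4]//2,s[i,4],'ztop %.3f'%zt,np.round(rc[0],3),np.round(rc[1],3),round(rc[2],1),p[t].mean(0).astype(int))
E
```

```text
top table [ 0.00196627  0.00100256 -0.0015277 ]
[133 117] 1328 ztop 0.133 [0.85  0.361] [0.101 0.077] 0.2 [77 76 77]
[384 126] 866 ztop 0.108 [ 0.784 -0.428] [0.233 0.102] 48.5 [81 63 43]
[237 122] 278 ztop 0.048 [0.842 0.025] [0.054 0.051] 20.5 [137  80  93]
[295 147] 1207 ztop 0.048 [ 0.759 -0.166] [0.061 0.198] 4.4 [ 58  76 108]
[197 153] 820 ztop 0.020 [0.738 0.158] [0.142 0.071] 73.4 [143 134 130]
[378 181] 314 ztop 0.047 [ 0.647 -0.435] [0.052 0.052] 81.5 [ 29  53 103]
[341 185] 214 ztop 0.069 [ 0.632 -0.315] [0.058 0.061] 2.7 [50 51 50]
[288 188] 279 ztop 0.048 [ 0.622 -0.143] [0.051 0.051] 28.4 [145 133  90]
[232 198] 739 ztop 0.028 [0.589 0.037] [0.096 0.098] 1.4 [96 66 42]
[141 210] 1025 ztop 0.043 [0.544 0.333] [0.101 0.101] 8.1 [93 64 41]
[372 223] 177 ztop 0.027 [ 0.512 -0.415] [0.056 0.057] 43.4 [120 105  78]
[326 233] 393 ztop 0.054 [ 0.477 -0.268] [0.031 0.114] 25.1 [27 26 26]
[279 242] 87 ztop 0.022 [ 0.446 -0.115] [0.038 0.037] 45.2 [129 114  88]
[149 253] 382 ztop 0.091 [0.405 0.279] [0.073 0.072] 2.3 [118 115 110]
side table [ 0.00092236  0.00147192 -0.00046077]
[
[... 315 characters left out ...]
[ 0.512 -0.416] [0.056 0.061] 30.3 [128 110  83]
[332 171] 501 ztop 0.053 [ 0.475 -0.268] [0.032 0.115] 24.7 [61 59 56]
[162 168] 466 ztop 0.046 [0.842 0.025] [0.052 0.053] 22.1 [154  89 103]
[262 172] 429 ztop 0.046 [ 0.621 -0.143] [0.051 0.054] 29.4 [156 140  91]
[152 224] 1336 ztop 0.018 [0.738 0.158] [0.142 0.072] 72.6 [156 143 140]
[ 41 241] 2843 ztop 0.131 [0.85  0.361] [0.078 0.099] 89.9 [78 76 78]
[228 224] 1160 ztop 0.026 [0.586 0.037] [0.097 0.098] 41.1 [113  76  51]
[309 216] 157 ztop 0.020 [ 0.444 -0.115] [0.041 0.039] 86.6 [132 114  87]
[146 327] 2737 ztop 0.041 [0.544 0.332] [0.101 0.1  ] 8.2 [108  69  40]
[209 353] 1325 ztop 0.090 [0.403 0.278] [0.073 0.075] 42.6 [136 128 123]
```

```bash
cat >> h.py <<'E'
def go(x,y,z,yaw,o=None):
    """yaw: jaw direction deg (world); prints slide/rot"""
    o=o or r.observe();T=R.from_quat(o['tool_rot']);a=np.radians(yaw)
    M=np.array([[-np.sin(a),np.cos(a),0],[np.cos(a),np.sin(a),0],[0,0,-1]])
    s=T.inv().apply(np.array([x,y,z])-o['ee_pos'])/.05
    rv=(T.inv()*R.from_matrix(M)).as_rotvec()/np.radians(5)
    print('slide',np.round(s,2).tolist(),'rot',np.round(rv,2).tolist())
E
python3 - <<'E'
from h import *
go(.5,.15,.25,17); go(.61,-.30,.25,-26)
E
```

```text
slide [-7.57, -5.3, 0.12] rot [-0.01, 0.0, 9.23]
slide [-13.59, -12.34, 0.13] rot [-0.01, 0.01, 17.83]
```

View pics/wrist0.png

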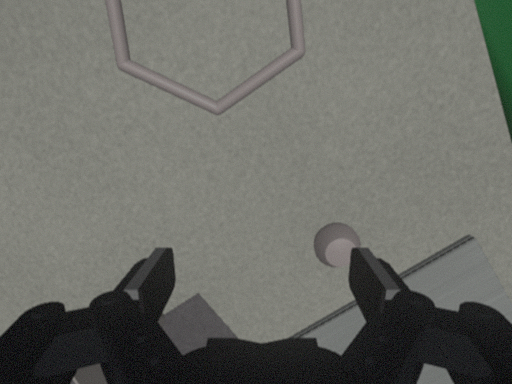

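The wrist view shows both fingertips near (165,250) and (358,250), with the jaws horizontal in the image. Now I'll move over the pot area.

move_arm([
  {"slide": [-7.57, -5.3, 0.1], "rot": [0, 0, 9.2], "fingers": 1},
  {"slide": [-7.57, -5.3, 0.1], "rot": [0, 0, 9.2], "fingers": 1},
  {"slide": [-7.57, -5.3, 0.1], "rot": [0, 0, 9.2], "fingers": 1},
  {"slide": [-7.57, -5.3, 0.1], "rot": [0, 0, 9.2], "fingers": 1},
  {"slide": [-7.57, -5.3, 0.1], "rot": [0, 0, 9.2], "fingers": 1},
  {"slide": [-7.57, -5.3, 0.1], "rot": [0, 0, 9.2], "fingers": 1},
  {"slide": [-7.57, -5.3, 0.1], "rot": [0, 0, 9.2], "fingers": 1},
  {"slide": [-7.57, -5.3, 0.1], "rot": [0, 0, 9.2], "fingers": 1},
  {"slide": [-13.6, -12.35, 0.1], "rot": [0, 0, 17.8], "fingers": 1},
  {"slide": [-13.6, -12.35, 0.1], "rot": [0, 0, 17.8], "fingers": 1},
  {"slide": [-13.6, -12.35, 0.1], "rot": [0, 0, 17.8], "fingers": 1},
  {"slide": [-13.6, -12.35, 0.1], "rot": [0, 0, 17.8], "fingers": 1},
  {"slide": [-13.6, -12.35, 0.1], "rot": [0, 0, 17.8], "fingers": 1},
  {"slide": [-13.6, -12.35, 0.1], "rot": [0, 0, 17.8], "fingers": 1},
  {"slide": [-13.6, -12.35, 0.1], "rot": [0, 0, 17.8], "fingers": 1},
  {"slide": [-13.6, -12.35, 0.1], "rot": [0, 0, 17.8], "fingers": 1},
  {"slide": [-13.6, -12.35, 0.1], "rot": [0, 0, 17.8], "fingers": 1},
  {"slide": [-13.6, -12.35, 0.1], "rot": [0, 0, 17.8], "fingers": 1},
  {"slide": [-13.6, -12.35, 0.1], "rot": [0, 0, 17.8], "fingers": 1},
  {"slide": [-13.6, -12.35, 0.1], "rot": [0, 0, 17.8], "fingers": 1},
])

```text
time_s: 2.15
ee_pos: [0.6087, -0.3054, 0.2503]
tool_rot: [0.849, 0.529, -0.002, 0.001]
contact_force: [-0.6, 0.1, -0.2]
grip_width: 0.0853
```

```bash
cat >> h.py <<'E'
def blobs(d,c,p,zmin=.01,zmax=.15,amin=150,border=False):
    w=cloud(d,c);z=w[...,2];m=((z>zmin)&(z<zmax)).astype(np.uint8)
    k,l,s,_=cv2.connectedComponentsWithStats(m);out=[]
    for i in range(1,k):
        if s[i,4]<amin: continue
        q=w[l==i];zt=np.percentile(q[:,2],90);t=(l==i)&(abs(z-zt)<.006);P=w[t]
        rc=cv2.minAreaRect(P[:,:2].astype(np.float32));cc=cv2.minEnclosingCircle(P[:,:2].astype(np.float32))
        x,y,ww,hh=s[i,:4];e='EDGE' if x<2 or y<2 or x+ww>510 or y+hh>382 else ''
        print((x+ww//2,y+hh//2),s[i,4],'zt %.4f'%np.median(P[:,2]),'rect',np.round(rc[0],4),np.round(rc[1],4),round(rc[2],1),'circ',np.round(cc[0],4),round(cc[1],4),P.shape[0],p[t].mean(0).astype(int),e)
E
python3 - <<'E'
from h import *
p,d,c=shot('wrist','w1');blobs(d,c,p)
o=r.observe();w=cloud(d,c)
for n,sl in(('L',np.s_[245:300,140:180]),('R',np.s_[245:300,345:385])):
    q=w[sl].reshape(-1,3);q=q[q[:,2]>.18];print(n,len(q),q[:,2].min()-o['ee_pos'][2] if len(q) else '')
E
```

```text
(np.int32(202), np.int32(34)) 3164 zt 0.0454 rect [ 0.6223 -0.1446] [0.051  0.0516] 28.2 circ [ 0.622 -0.145] 0.0354 2847 [168 169 118] EDGE
(np.int32(357), np.int32(45)) 6153 zt 0.0452 rect [ 0.7624 -0.2197] [0.0598 0.0948] 4.0 circ [ 0.762  -0.2188] 0.055 5331 [ 40  69 125] EDGE
(np.int32(55), np.int32(84)) 1035 zt 0.0191 rect [ 0.4456 -0.1165] [0.0404 0.0418] 63.9 circ [ 0.4455 -0.1164] 0.0213 895 [128 112  85] 
(np.int32(461), np.int32(212)) 10567 zt 0.1086 rect [ 0.7701 -0.4255] [0.1668 0.0435] 63.5 circ [ 0.7881 -0.4345] 0.0835 1758 [88 69 48] EDGE
(np.int32(286), np.int32(177)) 1752 zt 0.0698 rect [ 0.6314 -0.3163] [0.0608 0.0608] 44.8 circ [ 0.6313 -0.3166] 0.031 632 [64 65 65] 
(np.int32(146), np.int32(194)) 4019 zt 0.0519 rect [ 0.4769 -0.2697] [0.0322 0.1161] 24.8 circ [ 0.4772 -0.2695] 0.0586 2806 [42 42 41] 
(np.int32(332), np.int32(252)) 1870 zt 0.0450 rect [ 0.6461 -0.4373] [0.0516 0.0507] 81.1 circ [ 0.6462 -0.4365] 0.0351 1409 [ 45  65 119] 
(np.int32(234), np.int32(276)) 1180 zt 0.0238 rect [ 0.5129 -0.4177] [0.0585 0.0591] 10.6 circ [ 0.5124 -0.4182] 0.0303 933 [129 113  85] 
(np.int32(314), np.int32(338)) 225 zt 0.0119 rect [ 0.5724 -0.5654] [0.0239 0.0618] 37.9 circ [ 0.5633 -0.5724] 0.031 225 [136 132 122] 
L 1648 -0.012233995740262182
R 1687 -0.01184483799696917
```

View pics/w1.png

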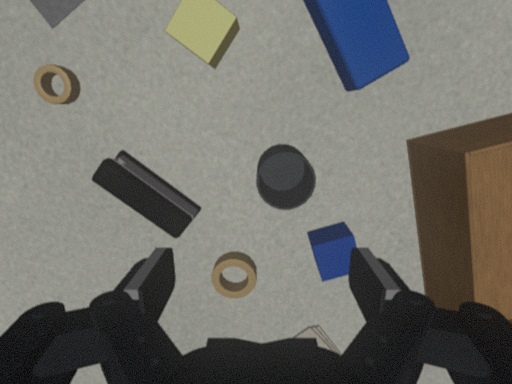

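The wrist view shows the pot at (286,177), stapler (146,194), big roll (234,276), small roll (55,84) and memo (202,34). Its positions match the fixed cameras to about 2 mm. Pot grasp next.

```bash
python3 - <<'E'
from h import *
go(.631,-.316,.15,-26);go(.631,-.316,.048,-26)
E
```

```text
slide [-0.04, 0.51, 2.01] rot [-0.01, 0.03, -0.01]
slide [-0.04, 0.51, 4.05] rot [-0.01, 0.03, -0.01]
```

move_arm([
  {"slide": [-0.04, 0.51, 1], "rot": [0, 0, 0], "fingers": 1},
  {"slide": [-0.04, 0.51, 2], "rot": [0, 0, 0], "fingers": 1},
  {"slide": [-0.04, 0.51, 2.5], "rot": [0, 0, 0], "fingers": 1},
  {"slide": [-0.04, 0.51, 3], "rot": [0, 0, 0], "fingers": 1},
  {"slide": [-0.04, 0.51, 3.5], "rot": [0, 0, 0], "fingers": 1},
  {"slide": [-0.04, 0.51, 4.05], "rot": [0, 0, 0], "fingers": 1},
  {"slide": [-0.04, 0.51, 4.05], "rot": [0, 0, 0], "fingers": 1},
  {"slide": [-0.04, 0.51, 4.05], "rot": [0, 0, 0], "fingers": -1},
  {"slide": [-0.04, 0.51, 4.05], "rot": [0, 0, 0], "fingers": -1},
  {"slide": [-0.04, 0.51, 4.05], "rot": [0, 0, 0], "fingers": -1},
  {"slide": [-0.04, 0.51, 4.05], "rot": [0, 0, 0], "fingers": -1},
  {"slide": [-0.04, 0.51, 4.05], "rot": [0, 0, 0], "fingers": -1},
  {"slide": [-0.04, 0.51, 4.05], "rot": [0, 0, 0], "fingers": -1},
], newtons=30)

```text
time_s: 3.5
ee_pos: [0.6319, -0.3162, 0.0501]
tool_rot: [0.848, 0.53, -0.0, 0.001]
contact_force: [-0.3, 1.1, 7.1]
grip_width: 0.0617
```

```bash
python3 - <<'E'
from h import *
go(.632,-.316,.2,-26);go(.6,0,.2,3);go(.575,.28,.2,31)
E
```

```text
slide [-0.0, 0.0, -3.0] rot [0.02, 0.02, -0.0]
slide [5.4, -3.34, -3.01] rot [0.01, 0.02, -5.8]
slide [10.21, -6.25, -3.02] rot [0.01, 0.03, -11.4]
```

move_arm([
  {"slide": [0, 0, -0.5], "rot": [0, 0, 0], "fingers": -1},
  {"slide": [0, 0, -1], "rot": [0, 0, 0], "fingers": -1},
  {"slide": [0, 0, -2], "rot": [0, 0, 0], "fingers": -1},
  {"slide": [0, 0, -3], "rot": [0, 0, 0], "fingers": -1},
  {"slide": [0.8, -0.5, -3], "rot": [0, 0, -0.8], "fingers": -1},
  {"slide": [1.6, -1, -3], "rot": [0, 0, -1.7], "fingers": -1},
  {"slide": [2.4, -1.5, -3], "rot": [0, 0, -2.6], "fingers": -1},
  {"slide": [3.2, -2, -3], "rot": [0, 0, -3.4], "fingers": -1},
  {"slide": [4, -2.5, -3], "rot": [0, 0, -4.3], "fingers": -1},
  {"slide": [4.8, -3, -3], "rot": [0, 0, -5.2], "fingers": -1},
  {"slide": [5.6, -3.45, -3], "rot": [0, 0, -6], "fingers": -1},
  {"slide": [6.4, -3.95, -3], "rot": [0, 0, -7], "fingers": -1},
  {"slide": [7.2, -4.45, -3], "rot": [0, 0, -8], "fingers": -1},
  {"slide": [8, -4.9, -3], "rot": [0, 0, -9], "fingers": -1},
  {"slide": [8.8, -5.4, -3], "rot": [0, 0, -10], "fingers": -1},
  {"slide": [9.5, -5.85, -3], "rot": [0, 0, -10.8], "fingers": -1},
  {"slide": [10.2, -6.25, -3], "rot": [0, 0, -11.4], "fingers": -1},
  {"slide": [10.2, -6.25, -3], "rot": [0, 0, -11.4], "fingers": -1},
  {"slide": [10.2, -6.25, -3], "rot": [0, 0, -11.4], "fingers": -1},
])

```text
time_s: 5.4
ee_pos: [0.5744, 0.2804, 0.199]
tool_rot: [0.492, 0.871, -0.001, 0.001]
contact_force: [-0.2, -0.2, -1.0]
grip_width: 0.0616
```

```bash
python3 - <<'E'
from h import *
o=r.observe();print(o['grip_width'],o['ee_pos'])
p,d,c=shot('wrist','w2');blobs(d,c,p)
w=cloud(d,c);z=w[...,2];q=w[(z>.12)&(z<.19)&(abs(w[...,0]-.575)<.06)]
print(len(q),q.min(0),q.max(0))
E
```

```text
0.06156896275853397 [0.57435298 0.28036279 0.19903247]
(np.int32(75), np.int32(71)) 12648 zt 0.0895 rect [0.4039 0.2775] [0.0756 0.0753] 4.3 circ [0.4034 0.2774] 0.0387 2861 [176 171 166] EDGE
(np.int32(434), np.int32(39)) 6090 zt 0.0169 rect [0.6401 0.5013] [0.164  0.0521] 8.8 circ [0.6439 0.4766] 0.0821 5962 [192 198 198] EDGE
(np.int32(264), np.int32(118)) 12431 zt 0.0403 rect [0.5444 0.3311] [0.1002 0.1002] 8.2 circ [0.5445 0.3311] 0.0695 12431 [157 108  71] 
(np.int32(483), np.int32(238)) 3530 zt 0.0727 rect [0.8024 0.3349] [0.0085 0.0358] 20.1 circ [0.8062 0.3363] 0.018 370 [74 74 74] EDGE
(np.int32(137), np.int32(363)) 469 zt 0.0248 rect [0.5611 0.004 ] [0.0221 0.0534] 31.6 circ [0.5662 0.0072] 0.0269 469 [149 100  65] 
8911 [0.53414343 0.24955541 0.14938644] [0.60925788 0.30981739 0.18999166]
```

View pics/w2.png

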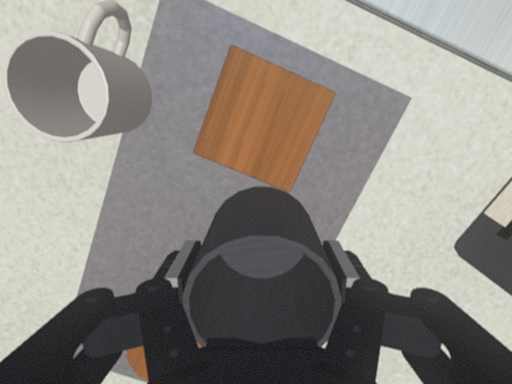

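The wrist view shows the held pot at (262,260), the square plinth at (264,118) and the mug at (75,71), clear of the path. The plinth's top is measured at z=0.0403. Placing the pot.

```bash
python3 - <<'E'
from h import *
go(.5443,.3319,.199,31);go(.5443,.3319,.0915,31)
E
```

```text
slide [1.23, 0.02, -0.0] rot [-0.0, 0.03, -0.01]
slide [1.23, 0.02, 2.15] rot [-0.0, 0.03, -0.01]
```

move_arm([
  {"slide": [0.6, 0.02, 0], "rot": [0, 0, 0], "fingers": -1},
  {"slide": [1.23, 0.02, 0.3], "rot": [0, 0, 0], "fingers": -1},
  {"slide": [1.23, 0.02, 1], "rot": [0, 0, 0], "fingers": -1},
  {"slide": [1.23, 0.02, 1.6], "rot": [0, 0, 0], "fingers": -1},
  {"slide": [1.23, 0.02, 1.9], "rot": [0, 0, 0], "fingers": -1},
  {"slide": [1.23, 0.02, 2.05], "rot": [0, 0, 0], "fingers": -1},
  {"slide": [1.23, 0.02, 2.15], "rot": [0, 0, 0], "fingers": -1},
  {"slide": [1.23, 0.02, 2.15], "rot": [0, 0, 0], "fingers": -1},
  {"slide": [1.23, 0.02, 2.15], "rot": [0, 0, 0], "fingers": -1},
])

```text
time_s: 6.35
ee_pos: [0.545, 0.3319, 0.0927]
tool_rot: [0.493, 0.87, -0.0, 0.002]
contact_force: [-0.1, -0.7, -1.1]
grip_width: 0.0616
```

move_arm([
  {"slide": [-0.01, 0, 0.03], "rot": [0, 0, 0], "fingers": -1},
  {"slide": [-0.01, 0, 0.06], "rot": [0, 0, 0], "fingers": -1},
  {"slide": [-0.01, 0, 0.06], "rot": [0, 0, 0], "fingers": -1},
])

```text
time_s: 6.65
ee_pos: [0.5456, 0.3316, 0.0901]
tool_rot: [0.493, 0.87, 0.0, 0.002]
contact_force: [1.1, 0.1, 0.6]
grip_width: 0.0611
```

```bash
python3 - <<'E'
from h import *
go(.545,.332,.2,31);go(.6,0,.2,3);go(.515,-.419,.13,-39)
E
```

```text
slide [0.01, -0.0, -2.2] rot [0.03, 0.03, -0.02]
slide [-6.26, -2.47, -2.19] rot [0.04, 0.02, 5.58]
slide [-12.57, -8.24, -0.78] rot [0.04, 0.01, 13.98]
```

move_arm([
  {"slide": [0, 0, 0], "rot": [0, 0, 0], "fingers": -0.2},
  {"slide": [0, 0, 0], "rot": [0, 0, 0], "fingers": 1},
  {"slide": [0, 0, 0], "rot": [0, 0, 0], "fingers": 1},
  {"slide": [0, 0, 0], "rot": [0, 0, 0], "fingers": 1},
  {"slide": [0, 0, -0.4], "rot": [0, 0, 0], "fingers": 1},
  {"slide": [0, 0, -1.2], "rot": [0, 0, 0], "fingers": 1},
  {"slide": [0, 0, -2.2], "rot": [0, 0, 0], "fingers": 1},
  {"slide": [-0.9, -0.35, -2.2], "rot": [0, 0, 0.8], "fingers": 1},
  {"slide": [-1.8, -0.7, -2.2], "rot": [0, 0, 1.6], "fingers": 1},
  {"slide": [-1.8, -0.7, -2.2], "rot": [0, 0, 1.6], "fingers": 1},
  {"slide": [-1.8, -0.7, -2.2], "rot": [0, 0, 1.6], "fingers": 1},
])

```text
time_s: 7.75
ee_pos: [0.5619, 0.2351, 0.2006]
tool_rot: [0.554, 0.833, 0.001, 0.002]
contact_force: [-0.9, 1.0, 0.3]
grip_width: 0.0856
```

```bash
python3 - <<'E'
from h import *
for n in('wrist','side','top'):
    p,d,c=shot(n,n+'2');print(n);w=cloud(d,c)
    m=(abs(w[...,0]-.545)<.06)&(abs(w[...,1]-.332)<.06)
    for lo,hi in((.103,.117),(.032,.048)):
        P=w[m&(w[...,2]>lo)&(w[...,2]<hi)][:,:2].astype(np.float32)
        if len(P)>10: print(lo,len(P),cv2.minAreaRect(P),cv2.minEnclosingCircle(P))
go(.6,0,.2,3);go(.515,-.419,.13,-39)
E
```

```text
wrist
0.103 1752 ((0.5467515587806702, 0.3301161527633667), (0.061017170548439026, 0.0610654391348362), 10.634981155395508) ((0.546943724155426, 0.3300907611846924), 0.03103877231478691)
0.032 9881 ((0.5443984866142273, 0.3312557339668274), (0.10021733492612839, 0.10039316117763519), 8.220939636230469) ((0.5444217920303345, 0.33120954036712646), 0.06924829632043839)
side
0.103 249 ((0.5459753274917603, 0.3311334252357483), (0.06058109179139137, 0.06112700328230858), 11.244049072265625) ((0.5463695526123047, 0.3312768340110779), 0.03126334026455879)
0.032 1720 ((0.5440582036972046, 0.33177876472473145), (0.10147307068109512, 0.10039250552654266), 8.280485153198242) ((0.543790876865387, 0.33212146162986755), 0.06974554806947708)
top
slide [-4.68, -1.14, 0.01] rot [0.03, 0.02, 4.01]
slide [-11.73, -5.99, 1.41] rot [0.04, 0.0, 12.41]
```

Pot standing upright, about 2 mm off the plinth centre in both views, which I accept. Now the big roll.

move_arm([
  {"slide": [-0.8, -0.2, 0], "rot": [0, 0, 0.8], "fingers": 1},
  {"slide": [-1.7, -0.4, 0], "rot": [0, 0, 1.6], "fingers": 1},
  {"slide": [-2.6, -0.65, 0], "rot": [0, 0, 2.4], "fingers": 1},
  {"slide": [-3.5, -0.9, 0], "rot": [0, 0, 3.2], "fingers": 1},
  {"slide": [-4.4, -1.1, 0], "rot": [0, 0, 4], "fingers": 1},
  {"slide": [-5.2, -1.6, 0.1], "rot": [0, 0, 5], "fingers": 1},
  {"slide": [-6, -2.1, 0.3], "rot": [0, 0, 5.8], "fingers": 1},
  {"slide": [-6.8, -2.65, 0.4], "rot": [0, 0, 6.7], "fingers": 1},
  {"slide": [-7.6, -3.2, 0.6], "rot": [0, 0, 7.6], "fingers": 1},
  {"slide": [-8.4, -3.75, 0.7], "rot": [0, 0, 8.5], "fingers": 1},
  {"slide": [-9.2, -4.3, 0.9], "rot": [0, 0, 9.4], "fingers": 1},
  {"slide": [-10, -4.85, 1], "rot": [0, 0, 10.4], "fingers": 1},
  {"slide": [-10.8, -5.4, 1.1], "rot": [0, 0, 11.4], "fingers": 1},
  {"slide": [-11.73, -6, 1.3], "rot": [0, 0, 12.4], "fingers": 1},
  {"slide": [-11.73, -6, 1.4], "rot": [0, 0, 12.4], "fingers": 1},
  {"slide": [-11.73, -6, 1.4], "rot": [0, 0, 12.4], "fingers": 1},
  {"slide": [-11.73, -6, 1.4], "rot": [0, 0, 12.4], "fingers": 1},
])

```text
time_s: 9.6
ee_pos: [0.516, -0.4173, 0.13]
tool_rot: [0.902, 0.432, 0.001, 0.0]
contact_force: [0.5, 0.2, 0.7]
grip_width: 0.0853
```

```bash
python3 - <<'E'
from h import *
p,d,c=shot('wrist');blobs(d,c,p,amin=500)
go(.5125,-.4175,.032,-39)
E
```

```text
(np.int32(89), np.int32(80)) 10108 zt 0.0522 rect [ 0.4794 -0.277 ] [0.0322 0.1022] 24.6 circ [ 0.4819 -0.2757] 0.0527 8340 [36 35 35] EDGE
(np.int32(423), np.int32(117)) 7767 zt 0.0452 rect [ 0.646  -0.4382] [0.0515 0.0518] 81.3 circ [ 0.6458 -0.4385] 0.0358 6339 [ 38  61 117] 
(np.int32(258), np.int32(205)) 2916 zt 0.0241 rect [ 0.5126 -0.4183] [0.0587 0.0588] 31.3 circ [ 0.5124 -0.4185] 0.03 2588 [134 118  88] 
(np.int32(145), np.int32(284)) 1977 zt 0.1457 rect [ 0.4834 -0.3886] [0.0227 0.0147] 89.3 circ [ 0.4806 -0.3887] 0.0121 692 [44 44 42] 
(np.int32(383), np.int32(301)) 3287 zt 0.1450 rect [ 0.5526 -0.444 ] [0.0227 0.0147] 12.0 circ [ 0.553  -0.4468] 0.012 813 [46 46 45] 
(np.int32(435), np.int32(373)) 530 zt 0.0125 rect [ 0.5392 -0.6699] [0.0259 0.0373] 49.5 circ [ 0.5388 -0.6713] 0.0211 530 [142  70  21] EDGE
slide [-0.06, -0.06, 1.97] rot [0.03, -0.03, 0.05]
```

move_arm([
  {"slide": [-0.06, -0.05, 0.7], "rot": [0, 0, 0], "fingers": 1},
  {"slide": [-0.06, -0.05, 1.4], "rot": [0, 0, 0], "fingers": 1},
  {"slide": [-0.06, -0.05, 1.9], "rot": [0, 0, 0], "fingers": 1},
  {"slide": [-0.06, -0.05, 2.12], "rot": [0, 0, 0], "fingers": 1},
  {"slide": [-0.06, -0.05, 2.12], "rot": [0, 0, 0], "fingers": 1},
  {"slide": [-0.06, -0.05, 2.12], "rot": [0, 0, 0], "fingers": -1},
  {"slide": [-0.06, -0.05, 2.12], "rot": [0, 0, 0], "fingers": -1},
  {"slide": [-0.06, -0.05, 2.12], "rot": [0, 0, 0], "fingers": -1},
  {"slide": [-0.06, -0.05, 2.12], "rot": [0, 0, 0], "fingers": -1},
  {"slide": [-0.06, -0.05, 2.12], "rot": [0, 0, 0], "fingers": -1},
  {"slide": [-0.06, -0.05, 2.12], "rot": [0, 0, 0], "fingers": -1},
])

```text
time_s: 10.75
ee_pos: [0.5139, -0.4182, 0.0267]
tool_rot: [0.902, 0.433, 0.003, 0.002]
contact_force: [-2.1, 3.1, 6.7]
grip_width: 0.0592
```

```bash
python3 - <<'E'
from h import *
o=r.observe();print(o['ee_pos'])
go(.514,-.418,.14,-39);go(.60,-.01,.14,4)
E
```

```text
[ 0.51391105 -0.41816962  0.0266527 ]
slide [0.01, 0.01, -2.27] rot [0.06, -0.04, 0.05]
slide [7.45, -3.75, -2.26] rot [0.07, -0.02, -8.55]
```

move_arm([
  {"slide": [0, 0, -0.5], "rot": [0, 0, 0], "fingers": -1},
  {"slide": [0, 0, -1.3], "rot": [0, 0, 0], "fingers": -1},
  {"slide": [0, 0, -2.25], "rot": [0, 0, 0], "fingers": -1},
  {"slide": [0.8, -0.4, -2.25], "rot": [0, 0, -0.9], "fingers": -1},
  {"slide": [1.6, -0.8, -2.25], "rot": [0, 0, -1.8], "fingers": -1},
  {"slide": [2.4, -1.2, -2.25], "rot": [0, 0, -2.7], "fingers": -1},
  {"slide": [3.2, -1.6, -2.25], "rot": [0, 0, -3.6], "fingers": -1},
  {"slide": [4, -2, -2.25], "rot": [0, 0, -4.5], "fingers": -1},
  {"slide": [4.8, -2.4, -2.25], "rot": [0, 0, -5.4], "fingers": -1},
  {"slide": [5.6, -2.8, -2.25], "rot": [0, 0, -6.3], "fingers": -1},
  {"slide": [6.4, -3.2, -2.25], "rot": [0, 0, -7.2], "fingers": -1},
  {"slide": [7, -3.5, -2.25], "rot": [0, 0, -8], "fingers": -1},
  {"slide": [7.45, -3.75, -2.25], "rot": [0, 0, -8.55], "fingers": -1},
  {"slide": [7.45, -3.75, -2.25], "rot": [0, 0, -8.55], "fingers": -1},
  {"slide": [7.45, -3.75, -2.25], "rot": [0, 0, -8.55], "fingers": -1},
])

```text
time_s: 12.25
ee_pos: [0.6002, -0.0107, 0.1401]
tool_rot: [0.682, 0.731, 0.002, 0.003]
contact_force: [0.2, -0.3, 0.1]
grip_width: 0.0593
```

```bash
python3 - <<'E'
from h import *
o=r.observe();print(o['ee_pos'],o['grip_width'])
p,d,c=shot('wrist','w3');blobs(d,c,p,amin=500)
go(.587,.0368,.14,4);go(.587,.0368,.0515,4)
E
```

```text
[ 0.60021934 -0.01067711  0.14006734] 0.059295729005370904
(np.int32(446), np.int32(49)) 8429 zt 0.0163 rect [0.7278 0.1225] [0.0716 0.07  ] 73.3 circ [0.7283 0.1222] 0.0486 8355 [192 181 179] EDGE
(np.int32(262), np.int32(209)) 26257 zt 0.1375 rect [ 0.6028 -0.0079] [0.0684 0.0634] 43.1 circ [ 0.6002 -0.0048] 0.0437 8760 [150 130  97] 
(np.int32(428), np.int32(288)) 2497 zt 0.0445 rect [ 0.7546 -0.0744] [0.0272 0.0642] 77.4 circ [ 0.7528 -0.0826] 0.0326 1050 [ 47  77 137] 
(np.int32(87), np.int32(288)) 715 zt 0.0186 rect [ 0.4401 -0.1072] [0.0413 0.0215] 30.5 circ [ 0.4437 -0.113 ] 0.0208 597 [149 130  96] 
(np.int32(397), np.int32(364)) 1172 zt 0.0449 rect [ 0.7409 -0.1541] [0.0304 0.0432] 9.0 circ [ 0.7399 -0.1558] 0.0244 727 [ 66  93 140] EDGE
slide [0.99, -0.19, -0.0] rot [0.08, 0.02, -0.02]
slide [0.99, -0.21, 1.77] rot [0.08, 0.02, -0.02]
```

View pics/w3.png

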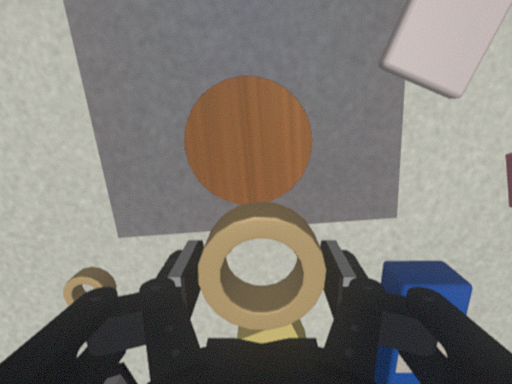

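The wrist view shows the held roll level at (262,260) and the round plinth whole at (248,140). I'll fit both.

```bash
python3 - <<'E'
from h import *
p,d,c=load('pics/w3.npz');w=cloud(d,c);z=w[...,2];col=p.astype(int)
def f(m):
    P=w[m];q=P[:,:2].astype(np.float32);print(len(P),P[:,2].mean(),cv2.minAreaRect(q)[:2],cv2.minEnclosingCircle(q),P[:,2].min(),P[:,2].max())
f((abs(z-.025)<.005)&(abs(w[...,0]-.587)<.06)&(abs(w[...,1]-.037)<.06))
sat=col[...,0]-col[...,2]>25
m=sat&(z>.128)&(z<.145);f(m)
P=w[m];A=np.c_[P[:,:2]-P[:,:2].mean(0),np.ones(len(P))];print('tilt',np.linalg.lstsq(A,P[:,2],rcond=None)[0])
E
```

```text
12891 0.025296039890200232 ((0.5873945355415344, 0.034936483949422836), (0.09920809417963028, 0.09780978411436081)) ((0.5876379013061523, 0.03412971645593643), 0.04996827244758606) 0.02269695016838505 0.028127529599592554
8401 0.13654595607306033 ((0.600893497467041, -0.01259826123714447), (0.05914866551756859, 0.059614017605781555)) ((0.6012740731239319, -0.013569625094532967), 0.031090714037418365) 0.1280015188473943 0.1398517288695778
tilt [ 0.00182535 -0.00083693  0.13654596]
```

```bash
python3 - <<'E'
from h import *
go(.5865,.037,.0505,4)
E
```

```text
slide [0.99, -0.22, 1.79] rot [0.08, 0.02, -0.02]
```

move_arm([
  {"slide": [0.5, -0.1, 0], "rot": [0, 0, 0], "fingers": -1},
  {"slide": [0.99, -0.22, 0.3], "rot": [0, 0, 0], "fingers": -1},
  {"slide": [0.99, -0.22, 0.9], "rot": [0, 0, 0], "fingers": -1},
  {"slide": [0.99, -0.22, 1.4], "rot": [0, 0, 0], "fingers": -1},
  {"slide": [0.99, -0.22, 1.65], "rot": [0, 0, 0], "fingers": -1},
  {"slide": [0.99, -0.22, 1.75], "rot": [0, 0, 0], "fingers": -1},
  {"slide": [0.99, -0.22, 1.79], "rot": [0, 0, 0], "fingers": -1},
  {"slide": [0.99, -0.22, 1.79], "rot": [0, 0, 0], "fingers": -1},
  {"slide": [0.99, -0.22, 1.79], "rot": [0, 0, 0], "fingers": -1},
])

```text
time_s: 13.2
ee_pos: [0.5872, 0.0358, 0.0517]
tool_rot: [0.683, 0.73, 0.002, 0.004]
contact_force: [-1.4, -2.4, 5.0]
grip_width: 0.0591
```

move_arm([
  {"slide": [0, 0, 0], "rot": [0, 0, 0], "fingers": -0.2},
  {"slide": [0, 0, 0], "rot": [0, 0, 0], "fingers": 1},
  {"slide": [0, 0, 0], "rot": [0, 0, 0], "fingers": 1},
  {"slide": [0, 0, 0], "rot": [0, 0, 0], "fingers": 1},
  {"slide": [0, 0, -0.4], "rot": [0, 0, 0], "fingers": 1},
  {"slide": [-0.2, 0, -1.2], "rot": [0, 0, 0], "fingers": 1},
  {"slide": [-0.5, 0, -2.2], "rot": [0, 0, 0], "fingers": 1},
  {"slide": [-1, 0, -2.8], "rot": [0, 0, 0], "fingers": 1},
  {"slide": [-1, 0, -2.8], "rot": [0, 0, 0], "fingers": 1},
  {"slide": [-1, 0, -2.8], "rot": [0, 0, 0], "fingers": 1},
])

```text
time_s: 14.2
ee_pos: [0.5895, -0.0143, 0.1922]
tool_rot: [0.684, 0.73, 0.003, 0.004]
contact_force: [-1.1, 1.0, -0.6]
grip_width: 0.0851
```

```bash
cat >> h.py <<'E'
def top(w,x,y,z0,z1,rad=.06,m=True):
    z=w[...,2];P=w[m&(abs(w[...,0]-x)<rad)&(abs(w[...,1]-y)<rad)&(z>z0)&(z<z1)]
    if len(P)<15: print('none');return
    q=P[:,:2].astype(np.float32);a=cv2.minAreaRect(q);b=cv2.minEnclosingCircle(q)
    print(len(P),'z %.4f'%np.median(P[:,2]),'rect',np.round(a[0],4),np.round(a[1],4),round(a[2],1),'circ',np.round(b[0],4),round(b[1],4))
E
python3 - <<'E'
from h import *
print(r.observe()['ee_pos'])
for n in('wrist','side','top'):
    p,d,c=shot(n,n+'3');w=cloud(d,c);print(n)
    top(w,.587,.036,.015,.034);top(w,.587,.036,.042,.056);top(w,.544,.332,.032,.048)
go(.52,-.15,.2,0);go(.478,-.269,.13,25)
E
```

```text
[ 0.5895181  -0.01425742  0.19221799]
wrist
6496 z 0.0253 rect [0.5876 0.0346] [0.0995 0.0981] 3.2 circ [0.5876 0.0341] 0.0501
2283 z 0.0491 rect [0.5887 0.0334] [0.0588 0.059 ] 69.0 circ [0.5886 0.0332] 0.0301
none
side
775 z 0.0247 rect [0.5862 0.0366] [0.0978 0.0979] 42.1 circ [0.5874 0.0359] 0.0505
271 z 0.0483 rect [0.5883 0.0347] [0.0584 0.0583] 18.3 circ [0.5881 0.0344] 0.0303
1718 z 0.0401 rect [0.5434 0.3318] [0.1005 0.1003] 8.0 circ [0.5425 0.3318] 0.0689
top
none
none
686 z 0.0402 rect [0.5443 0.333 ] [0.1005 0.1022] 8.6 circ [0.5445 0.3335] 0.0696
slide [-2.64, -1.55, -0.2] rot [0.07, 0.02, 0.77]
slide [-4.96, -2.56, 1.2] rot [0.07, 0.03, -4.23]
```

Roll lies flat, about 1.5 mm off centre. Now the stapler.

move_arm([
  {"slide": [-0.85, -0.45, 0], "rot": [0, 0, -0.7], "fingers": 1},
  {"slide": [-1.7, -0.9, 0.2], "rot": [0, 0, -1.4], "fingers": 1},
  {"slide": [-2.55, -1.3, 0.4], "rot": [0, 0, -2.1], "fingers": 1},
  {"slide": [-3.4, -1.75, 0.6], "rot": [0, 0, -2.9], "fingers": 1},
  {"slide": [-4.2, -2.2, 0.9], "rot": [0, 0, -3.6], "fingers": 1},
  {"slide": [-4.96, -2.56, 1.2], "rot": [0, 0, -4.2], "fingers": 1},
  {"slide": [-4.96, -2.56, 1.2], "rot": [0, 0, -4.2], "fingers": 1},
  {"slide": [-4.96, -2.56, 1.2], "rot": [0, 0, -4.2], "fingers": 1},
])

```text
time_s: 15.15
ee_pos: [0.4772, -0.2689, 0.1287]
tool_rot: [0.539, 0.842, 0.001, 0.002]
contact_force: [0.9, 0.4, 0.4]
grip_width: 0.0855
```

```bash
python3 - <<'E'
from h import *
print(r.observe()['ee_pos'])
p,d,c=shot('wrist','w4');w=cloud(d,c)
top(w,.477,-.269,.046,.06,.09);top(w,.477,-.269,.008,.06,.09)
go(.477,-.2695,.040,24.8)
E
```

```text
[ 0.47719333 -0.26894305  0.12866849]
6913 z 0.0520 rect [ 0.4757 -0.27  ] [0.032  0.1146] 24.6 circ [ 0.4756 -0.2699] 0.0583
7287 z 0.0520 rect [ 0.4753 -0.269 ] [0.038  0.1169] 24.7 circ [ 0.4744 -0.2688] 0.0597
slide [-0.02, -0.04, 1.78] rot [0.05, 0.03, 0.02]
```

View pics/w4.png

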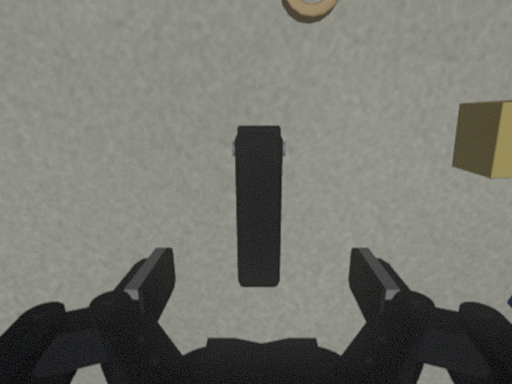

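The stapler is centred at (259,205), aligned with the jaws. I'll grasp it.

move_arm([
  {"slide": [-0.02, -0.06, 0.7], "rot": [0, 0, 0], "fingers": 1},
  {"slide": [-0.02, -0.06, 1.3], "rot": [0, 0, 0], "fingers": 1},
  {"slide": [-0.02, -0.06, 1.84], "rot": [0, 0, 0], "fingers": 1},
  {"slide": [-0.02, -0.06, 1.84], "rot": [0, 0, 0], "fingers": 1},
  {"slide": [-0.02, -0.06, 1.84], "rot": [0, 0, 0], "fingers": -1},
  {"slide": [-0.02, -0.06, 1.84], "rot": [0, 0, 0], "fingers": -1},
  {"slide": [-0.02, -0.06, 1.84], "rot": [0, 0, 0], "fingers": -1},
  {"slide": [-0.02, -0.06, 1.84], "rot": [0, 0, 0], "fingers": -1},
  {"slide": [-0.02, -0.06, 1.84], "rot": [0, 0, 0], "fingers": -1},
  {"slide": [-0.02, -0.06, 1.84], "rot": [0, 0, 0], "fingers": -1},
  {"slide": [-0.02, -0.06, 1.84], "rot": [0, 0, 0], "fingers": -1},
], newtons=40)

```text
time_s: 16.3
ee_pos: [0.477, -0.2703, 0.0383]
tool_rot: [0.538, 0.843, 0.002, 0.003]
contact_force: [-1.8, 1.2, 7.8]
grip_width: 0.0313
```

```bash
python3 - <<'E'
from h import *
o=r.observe();print(o['ee_pos'])
go(.476,-.27,.19,24.8);go(.52,-.05,.19,16);go(.565,.11,.19,8.2)
E
```

```text
[ 0.47700626 -0.27025997  0.03827068]
slide [0.0, 0.0, -3.03] rot [0.07, 0.04, 0.02]
slide [3.62, 2.65, -3.03] rot [0.07, 0.03, 1.78]
slide [6.15, 4.81, -3.03] rot [0.07, 0.03, 3.34]
```

move_arm([
  {"slide": [0, 0, -0.5], "rot": [0, 0, 0], "fingers": -1},
  {"slide": [0, 0, -1.2], "rot": [0, 0, 0], "fingers": -1},
  {"slide": [0, 0, -2.1], "rot": [0, 0, 0], "fingers": -1},
  {"slide": [0, 0, -3.03], "rot": [0, 0, 0], "fingers": -1},
  {"slide": [0.6, 0.45, -3.03], "rot": [0, 0, 0.3], "fingers": -1},
  {"slide": [1.2, 0.9, -3.03], "rot": [0, 0, 0.6], "fingers": -1},
  {"slide": [1.85, 1.35, -3.03], "rot": [0, 0, 0.9], "fingers": -1},
  {"slide": [2.5, 1.8, -3.03], "rot": [0, 0, 1.2], "fingers": -1},
  {"slide": [3.1, 2.3, -3.03], "rot": [0, 0, 1.5], "fingers": -1},
  {"slide": [3.7, 2.75, -3.03], "rot": [0, 0, 1.8], "fingers": -1},
  {"slide": [4.3, 3.25, -3.03], "rot": [0, 0, 2.1], "fingers": -1},
  {"slide": [4.9, 3.75, -3.03], "rot": [0, 0, 2.5], "fingers": -1},
  {"slide": [5.5, 4.25, -3.03], "rot": [0, 0, 2.9], "fingers": -1},
  {"slide": [6.15, 4.81, -3.03], "rot": [0, 0, 3.34], "fingers": -1},
  {"slide": [6.15, 4.81, -3.03], "rot": [0, 0, 3.34], "fingers": -1},
  {"slide": [6.15, 4.81, -3.03], "rot": [0, 0, 3.34], "fingers": -1},
])

```text
time_s: 17.9
ee_pos: [0.5645, 0.1108, 0.1899]
tool_rot: [0.654, 0.757, 0.002, 0.003]
contact_force: [0.9, -1.1, -0.5]
grip_width: 0.032
```

```bash
python3 - <<'E'
from h import *
o=r.observe();print(o['ee_pos'],o['grip_width'])
p,d,c=shot('wrist','w5');w=cloud(d,c)
P=w[180:384,200:320].reshape(-1,3);P=P[(P[:,2]>.195)&(P[:,2]<.21)]
Q=P[:,:2].astype(np.float32)
print(len(P)); print(cv2.minAreaRect(Q) if len(P) else '')
top(w,.544,.332,.032,.048)
E
```

```text
[0.56451641 0.11082886 0.18993032] 0.03199981001779901
13743
((0.5624523758888245, 0.12271654605865479), (0.05003373324871063, 0.07222798466682434), 4.718916893005371)
none
```

View pics/w5.png

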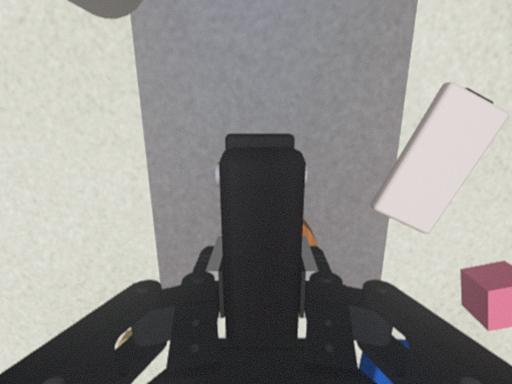

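Stapler held straight, its base end at (260,140) reaching slightly past the top. Placing it.

```bash
python3 - <<'E'
from h import *
go(.565,.181,.19,8.2);go(.565,.181,.037,8.2)
E
```

```text
slide [1.42, 0.21, -0.0] rot [0.07, 0.02, -0.0]
slide [1.42, 0.2, 3.06] rot [0.07, 0.02, -0.0]
```

move_arm([
  {"slide": [0.7, 0.1, 0], "rot": [0.05, 0, 0], "fingers": -1},
  {"slide": [1.42, 0.2, 0.4], "rot": [0.05, 0, 0], "fingers": -1},
  {"slide": [1.42, 0.2, 1.2], "rot": [0.05, 0, 0], "fingers": -1},
  {"slide": [1.42, 0.2, 2], "rot": [0.05, 0, 0], "fingers": -1},
  {"slide": [1.42, 0.2, 2.6], "rot": [0.05, 0, 0], "fingers": -1},
  {"slide": [1.42, 0.2, 2.9], "rot": [0.05, 0, 0], "fingers": -1},
  {"slide": [1.42, 0.2, 3], "rot": [0.05, 0, 0], "fingers": -1},
  {"slide": [1.42, 0.2, 3.05], "rot": [0.05, 0, 0], "fingers": -1},
  {"slide": [1.42, 0.2, 3.05], "rot": [0.05, 0, 0], "fingers": -1},
  {"slide": [1.42, 0.2, 3.05], "rot": [0.05, 0, 0], "fingers": -1},
])

```text
time_s: 18.95
ee_pos: [0.5662, 0.1811, 0.0389]
tool_rot: [0.655, 0.756, 0.001, 0.002]
contact_force: [0.4, 0.0, -2.2]
grip_width: 0.0317
```

Still hanging (about 2 N), so I'll lower it another millimetre or two before releasing.

move_arm([
  {"slide": [0, 0, 0.04], "rot": [0, 0, 0], "fingers": -1},
  {"slide": [0, 0, 0.04], "rot": [0, 0, 0], "fingers": -1},
  {"slide": [0, 0, 0.04], "rot": [0, 0, 0], "fingers": -1},
])

```text
time_s: 19.25
ee_pos: [0.5666, 0.1814, 0.0383]
tool_rot: [0.655, 0.756, 0.002, 0.002]
contact_force: [-4.6, -1.7, 7.7]
grip_width: 0.0314
```

move_arm([
  {"slide": [0, 0, 0], "rot": [0, 0, 0], "fingers": -0.4},
  {"slide": [0, 0, 0], "rot": [0, 0, 0], "fingers": 0.3},
  {"slide": [0, 0, 0], "rot": [0, 0, 0], "fingers": 1},
  {"slide": [0, 0, 0], "rot": [0, 0, 0], "fingers": 1},
  {"slide": [0, 0, -0.4], "rot": [0, 0, 0], "fingers": 1},
  {"slide": [0, 0, -1.2], "rot": [0, 0, 0], "fingers": 1},
  {"slide": [-0.5, 0, -2.2], "rot": [0, 0, 0], "fingers": 1},
  {"slide": [-1, 0, -3.2], "rot": [0, 0, 0], "fingers": 1},
  {"slide": [-1, 0, -3.6], "rot": [0, 0, 0], "fingers": 1},
  {"slide": [-1, 0, -3.6], "rot": [0, 0, 0], "fingers": 1},
])

```text
time_s: 20.25
ee_pos: [0.5753, 0.1307, 0.2235]
tool_rot: [0.656, 0.755, 0.005, 0.004]
contact_force: [0.4, 0.9, 0.6]
grip_width: 0.0855
```

```bash
python3 - <<'E'
from h import *
print(r.observe()['ee_pos'])
for n in('wrist','side','top'):
    p,d,c=shot(n,n+'5');w=cloud(d,c);print(n)
    top(w,.566,.183,.042,.06,.068);top(w,.566,.183,.006,.06,.075)
    top(w,.544,.332,.032,.048);top(w,.587,.036,.015,.034)
go(.6,0,.2,10);go(.622,-.145,.13,-62)
E
```

```text
[0.57528642 0.13068393 0.22354069]
wrist
4021 z 0.0520 rect [0.566  0.1828] [0.0321 0.1145] 7.9 circ [0.5664 0.1827] 0.0582
4083 z 0.0520 rect [0.5673 0.1831] [0.0379 0.1145] 9.7 circ [0.5664 0.1827] 0.0582
1940 z 0.0402 rect [0.5508 0.287 ] [0.0998 0.0122] 8.1 circ [0.5511 0.2852] 0.05
3492 z 0.0251 rect [0.5875 0.0348] [0.0993 0.099 ] 66.7 circ [0.5874 0.0344] 0.0505
side
723 z 0.0512 rect [0.5651 0.183 ] [0.0321 0.1162] 8.0 circ [0.5663 0.1831] 0.0588
1088 z 0.0501 rect [0.5637 0.1836] [0.0361 0.1181] 7.2 circ [0.5655 0.1838] 0.061
1710 z 0.0402 rect [0.5437 0.3318] [0.1005 0.1003] 8.2 circ [0.5436 0.3317] 0.0692
711 z 0.0247 rect [0.5792 0.0375] [0.0992 0.0845] 75.0 circ [0.5866 0.0354] 0.0504
top
20 z 0.0513 rect [0.5739 0.1293] [0.0068 0.0295] 87.2 circ [0.5738 0.1293] 0.0152
56 z 0.0271 rect [0.5618 0.1257] [0.1395 0.0261] 6.0 circ [0.5623 0.121 ] 0.0699
601 z 0.0402 rect [0.5443 0.3341] [0.1016 0.0986] 9.1 circ [0.544  0.3342] 0.0669
544 z 0.0244 rect [0.5879 0.036 ] [0.0979 0.0978] 70.0 circ [0.5879 0.036 ] 0.0501
slide [-2.7, 0.17, 0.35] rot [0.05, 0.01, -0.36]
slide [-5.63, 0.18, 1.75] rot [0.04, -0.02, 14.04]
```

View pics/wrist5.png

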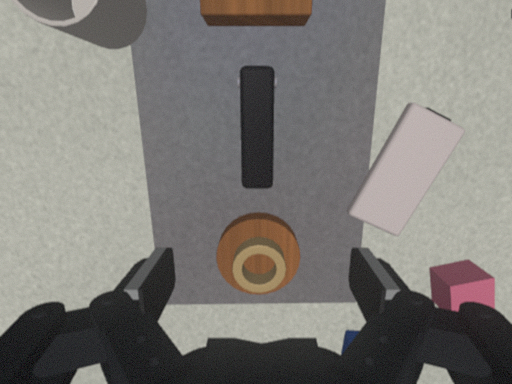

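The stapler at (257,127) sits within 1 mm of the midpoint and its angle is right (8.0° against 8.2°). Now the memo block.

move_arm([
  {"slide": [-0.8, 0, 0.2], "rot": [0, 0, 1.5], "fingers": 1},
  {"slide": [-1.6, 0.05, 0.4], "rot": [0, 0, 3], "fingers": 1},
  {"slide": [-2.4, 0.1, 0.6], "rot": [0, 0, 4.6], "fingers": 1},
  {"slide": [-3.2, 0.1, 0.9], "rot": [0, 0, 6.2], "fingers": 1},
  {"slide": [-4, 0.15, 1.1], "rot": [0, 0, 7.8], "fingers": 1},
  {"slide": [-4.8, 0.15, 1.4], "rot": [0, 0, 9.4], "fingers": 1},
  {"slide": [-5.6, 0.2, 1.75], "rot": [0, 0, 11], "fingers": 1},
  {"slide": [-5.6, 0.2, 1.75], "rot": [0, 0, 12.5], "fingers": 1},
  {"slide": [-5.6, 0.2, 1.75], "rot": [0, 0, 14], "fingers": 1},
  {"slide": [-5.6, 0.2, 1.75], "rot": [0, 0, 14], "fingers": 1},
  {"slide": [-5.6, 0.2, 1.75], "rot": [0, 0, 14], "fingers": 1},
])

```text
time_s: 21.5
ee_pos: [0.6222, -0.1427, 0.129]
tool_rot: [0.969, 0.246, 0.001, 0.0]
contact_force: [-0.9, -0.6, 0.6]
grip_width: 0.0853
```

```bash
python3 - <<'E'
from h import *
o=r.observe();print(o['ee_pos'],o['joint_positions'][6])
p,d,c=shot('wrist','w6');w=cloud(d,c)
top(w,.622,-.144,.04,.055)
go(.621,-.1437,.030,-61.8)
E
```

```text
[ 0.62224753 -0.14269457  0.12897256] -0.6674344154667327
4769 z 0.0453 rect [ 0.6222 -0.1448] [0.0518 0.0511] 28.2 circ [ 0.6224 -0.1449] 0.0356
slide [-0.04, 0.0, 1.99] rot [0.01, -0.03, 0.06]
```

move_arm([
  {"slide": [-0.03, 0.02, 0.7], "rot": [0, 0, 0], "fingers": 1},
  {"slide": [-0.03, 0.02, 1.4], "rot": [0, 0, 0], "fingers": 1},
  {"slide": [-0.03, 0.02, 2], "rot": [0, 0, 0], "fingers": 1},
  {"slide": [-0.03, 0.02, 2], "rot": [0, 0, 0], "fingers": 1},
  {"slide": [-0.03, 0.02, 2], "rot": [0, 0, 0], "fingers": -1},
  {"slide": [-0.03, 0.02, 2], "rot": [0, 0, 0], "fingers": -1},
  {"slide": [-0.03, 0.02, 2], "rot": [0, 0, 0], "fingers": -1},
  {"slide": [-0.03, 0.02, 2], "rot": [0, 0, 0], "fingers": -1},
  {"slide": [-0.03, 0.02, 2], "rot": [0, 0, 0], "fingers": -1},
  {"slide": [-0.03, 0.02, 2], "rot": [0, 0, 0], "fingers": -1},
], newtons=30)

```text
time_s: 22.55
ee_pos: [0.6231, -0.1446, 0.0315]
tool_rot: [0.969, 0.246, 0.003, 0.001]
contact_force: [-0.4, 0.0, 6.9]
grip_width: 0.0506
```

```bash
python3 - <<'E'
from h import *
o=r.observe();print(o['ee_pos'])
go(.622,-.144,.2,-62);go(.56,.03,.2,-72);go(.48,.172,.2,-81.8)
E
```

```text
[ 0.62314513 -0.14459801  0.03153619]
slide [0.0, -0.01, -3.37] rot [0.03, -0.06, 0.1]
slide [0.57, -3.66, -3.38] rot [0.03, -0.06, 2.1]
slide [0.52, -6.92, -3.39] rot [0.02, -0.07, 4.06]
```

move_arm([
  {"slide": [0, 0, -0.6], "rot": [0, 0, 0], "fingers": -1},
  {"slide": [0, 0, -1.5], "rot": [0, 0, 0], "fingers": -1},
  {"slide": [0, 0, -2.4], "rot": [0, 0, 0], "fingers": -1},
  {"slide": [0.1, -0.3, -3.3], "rot": [0, 0, 0.2], "fingers": -1},
  {"slide": [0.2, -1.1, -3.38], "rot": [0, 0, 0.6], "fingers": -1},
  {"slide": [0.3, -1.95, -3.38], "rot": [0, 0, 1.1], "fingers": -1},
  {"slide": [0.45, -2.8, -3.38], "rot": [0, 0, 1.6], "fingers": -1},
  {"slide": [0.57, -3.66, -3.38], "rot": [0, 0, 2.1], "fingers": -1},
  {"slide": [0.55, -4.5, -3.38], "rot": [0, 0, 2.6], "fingers": -1},
  {"slide": [0.55, -5.3, -3.38], "rot": [0, 0, 3.1], "fingers": -1},
  {"slide": [0.52, -6.1, -3.38], "rot": [0, 0, 3.6], "fingers": -1},
  {"slide": [0.52, -6.92, -3.38], "rot": [0, -0.05, 4.05], "fingers": -1},
  {"slide": [0.52, -6.92, -3.38], "rot": [0, -0.05, 4.05], "fingers": -1},
  {"slide": [0.52, -6.92, -3.38], "rot": [0, -0.05, 4.05], "fingers": -1},
])

```text
time_s: 23.95
ee_pos: [0.4797, 0.1726, 0.2004]
tool_rot: [0.997, 0.073, 0.001, 0.0]
contact_force: [0.4, 0.3, -1.1]
grip_width: 0.0508
```

```bash
python3 - <<'E'
from h import *
o=r.observe();print(o['ee_pos'],o['grip_width'],o['joint_positions'][6])
p,d,c=shot('wrist','w7');w=cloud(d,c);q=p.astype(int)
yel=(q[...,0]-q[...,2]>25)&(q[...,1]-q[...,2]>20)
top(w,*o['ee_pos'][:2],.207,.22,.05,yel);top(w,*o['ee_pos'][:2],.15,.23,.05,yel)
top(w,.566,.183,.042,.06,.07)
go(.504,.1745,.2,-81.8)
E
```

```text
[0.47971785 0.17258572 0.20040511] 0.050807692659950186 -1.7872865817625174
13288 z 0.2142 rect [0.4812 0.172 ] [0.0486 0.0535] 8.6 circ [0.4812 0.1718] 0.0344
16232 z 0.2141 rect [0.4812 0.1718] [0.0486 0.0601] 8.6 circ [0.4812 0.1719] 0.0344
5228 z 0.0521 rect [0.5666 0.1818] [0.0319 0.1161] 8.4 circ [0.5659 0.1818] 0.0587
slide [0.48, 0.01, 0.01] rot [0.01, -0.03, 0.01]
```

View pics/w7.png

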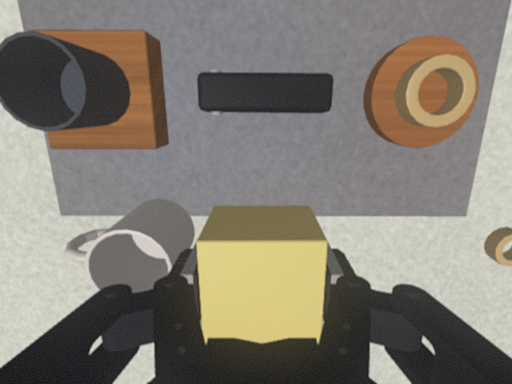

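The held memo is at (262,285), square to the stapler at (265,92). The mug at (135,250) is clear of the gripper. Placing the memo.

move_arm([
  {"slide": [0.25, 0, 0.3], "rot": [0, 0, 0], "fingers": -1},
  {"slide": [0.49, 0.01, 0.9], "rot": [0, 0, 0], "fingers": -1},
  {"slide": [0.49, 0.01, 1.7], "rot": [0, 0, 0], "fingers": -1},
  {"slide": [0.49, 0.01, 2.4], "rot": [0, 0, 0], "fingers": -1},
  {"slide": [0.49, 0.01, 3], "rot": [0, 0, 0], "fingers": -1},
  {"slide": [0.49, 0.01, 3.25], "rot": [0, 0, 0], "fingers": -1},
  {"slide": [0.49, 0.01, 3.37], "rot": [0, 0, 0], "fingers": -1},
  {"slide": [0.49, 0.01, 3.41], "rot": [0, 0, 0], "fingers": -1},
  {"slide": [0.49, 0.01, 3.41], "rot": [0, 0, 0], "fingers": -1},
  {"slide": [0.49, 0.01, 3.41], "rot": [0, 0, 0], "fingers": -1},
])

```text
time_s: 25.0
ee_pos: [0.5063, 0.1743, 0.0314]
tool_rot: [0.997, 0.072, 0.003, -0.0]
contact_force: [0.9, -1.3, 2.7]
grip_width: 0.0509
```

move_arm([
  {"slide": [0, 0, -0.06], "rot": [0, 0, 0], "fingers": -1},
  {"slide": [-0.06, 0, -0.06], "rot": [0, 0, 0], "fingers": -1},
  {"slide": [-0.06, 0, -0.06], "rot": [0, 0, 0], "fingers": -1},
  {"slide": [-0.06, 0, 0], "rot": [0, 0, 0], "fingers": -1},
  {"slide": [-0.06, 0, 0.02], "rot": [0, 0, 0], "fingers": -1},
  {"slide": [-0.06, 0, 0.02], "rot": [0, 0, 0], "fingers": -1},
])

```text
time_s: 25.6
ee_pos: [0.5035, 0.1742, 0.0313]
tool_rot: [0.997, 0.072, 0.002, -0.0]
contact_force: [-6.3, -1.8, 17.3]
grip_width: 0.0504
```

move_arm([
  {"slide": [0, 0, -0.02], "rot": [0, 0, 0], "fingers": -0.1},
  {"slide": [0, 0, -0.02], "rot": [0, 0, 0], "fingers": 0.4},
  {"slide": [0, 0, -0.02], "rot": [0, 0, 0], "fingers": 1},
  {"slide": [0, 0, -0.02], "rot": [0, 0, 0], "fingers": 1},
  {"slide": [0, 0, -0.4], "rot": [0, 0, 0], "fingers": 1},
  {"slide": [0, 0, -1.2], "rot": [0, 0, 0], "fingers": 1},
  {"slide": [-0.4, 0, -2.1], "rot": [0, 0, 0], "fingers": 1},
  {"slide": [-0.8, 0, -3], "rot": [0, 0, 0], "fingers": 1},
  {"slide": [-0.8, 0, -3.4], "rot": [0, 0, 0], "fingers": 1},
  {"slide": [-0.8, 0, -3.4], "rot": [0, 0, 0], "fingers": 1},
])

```text
time_s: 26.6
ee_pos: [0.4642, 0.169, 0.2041]
tool_rot: [0.997, 0.072, 0.005, -0.002]
contact_force: [0.2, -0.3, -0.1]
grip_width: 0.0854
```

```bash
python3 - <<'E'
from h import *
o=r.observe();print(o['ee_pos'])
for n in('wrist','side'):
    p,d,c=shot(n,n+'8');w=cloud(d,c);print(n);q=p.astype(int)
    top(w,.566,.183,.042,.06,.068,w[...,0]>.54)
    top(w,.503,.174,.038,.052,.034)
    top(w,.544,.332,.032,.048);top(w,.587,.036,.015,.034)
go(.52,.0,.2,-60);go(.4455,-.1155,.12,-15)
E
```

```text
[0.4641716  0.16901181 0.20409004]
wrist
5351 z 0.0521 rect [0.5666 0.1819] [0.0321 0.1164] 7.9 circ [0.5675 0.182 ] 0.0589
3011 z 0.0453 rect [0.5031 0.1736] [0.051 0.051] 8.2 circ [0.5034 0.1737] 0.0353
7717 z 0.0406 rect [0.5452 0.3305] [0.0998 0.1007] 8.1 circ [0.5452 0.3303] 0.0694
6515 z 0.0252 rect [0.5879 0.0345] [0.0988 0.0997] 40.1 circ [0.5881 0.0342] 0.0503
side
412 z 0.0514 rect [0.5655 0.184 ] [0.0318 0.1147] 8.9 circ [0.5664 0.1843] 0.0583
406 z 0.0447 rect [0.5017 0.1749] [0.0504 0.0519] 8.4 circ [0.5014 0.1751] 0.0352
1716 z 0.0402 rect [0.544  0.3318] [0.1008 0.1002] 8.3 circ [0.5435 0.3319] 0.0694
41 z 0.0238 rect [0.5458 0.0345] [0.0169 0.0689] 3.6 circ [0.5542 0.035 ] 0.0346
slide [0.64, 3.5, 0.02] rot [-0.0, -0.06, -4.35]
slide [-1.17, 5.57, 1.6] rot [0.02, -0.06, -13.35]
```

Memo placed: gap about 21 mm, square to the stapler, within 1 mm sideways. Now the small roll, keeping this yaw.

```bash
python3 - <<'E'
from h import *
go(.4455,-.1155,.13,-82)
E
```

```text
slide [-1.17, 5.57, 1.4] rot [-0.01, -0.06, 0.05]
```

move_arm([
  {"slide": [-0.2, 0.8, 0], "rot": [0, 0, 0], "fingers": 1},
  {"slide": [-0.35, 1.6, 0], "rot": [0, 0, 0], "fingers": 1},
  {"slide": [-0.5, 2.5, 0.2], "rot": [0, 0, 0], "fingers": 1},
  {"slide": [-0.7, 3.4, 0.5], "rot": [0, 0, 0], "fingers": 1},
  {"slide": [-0.9, 4.3, 0.9], "rot": [0, 0, 0], "fingers": 1},
  {"slide": [-1.1, 5, 1.2], "rot": [0, -0.05, 0], "fingers": 1},
  {"slide": [-1.17, 5.57, 1.4], "rot": [0, -0.05, 0], "fingers": 1},
  {"slide": [-1.17, 5.57, 1.4], "rot": [0, -0.05, 0], "fingers": 1},
  {"slide": [-1.17, 5.57, 1.4], "rot": [0, -0.05, 0], "fingers": 1},
])

```text
time_s: 27.6
ee_pos: [0.4446, -0.1161, 0.129]
tool_rot: [0.997, 0.071, -0.001, 0.0]
contact_force: [0.3, 0.6, 0.8]
grip_width: 0.0853
```

```bash
python3 - <<'E'
from h import *
o=r.observe();print(o['ee_pos'])
p,d,c=shot('wrist','w9');w=cloud(d,c)
top(w,.4455,-.116,.013,.026,.04)
go(.4450,-.1152,.026,-82)
E
```

```text
[ 0.4446065  -0.1161049   0.12899152]
1369 z 0.0191 rect [ 0.4455 -0.1165] [0.0409 0.0407] 64.0 circ [ 0.4453 -0.1166] 0.021
slide [0.0, -0.0, 2.07] rot [-0.0, 0.01, 0.05]
```

move_arm([
  {"slide": [0.01, 0, 0.7], "rot": [0, 0, 0], "fingers": 1},
  {"slide": [0.01, 0, 1.4], "rot": [0, 0, 0], "fingers": 1},
  {"slide": [0.01, 0, 1.9], "rot": [0, 0, 0], "fingers": 1},
  {"slide": [0.01, 0, 2.06], "rot": [0, 0, 0], "fingers": 1},
  {"slide": [0.01, 0, 2.06], "rot": [0, 0, 0], "fingers": 1},
  {"slide": [0.01, 0, 2.06], "rot": [0, 0, 0], "fingers": -1},
  {"slide": [0.01, 0, 2.06], "rot": [0, 0, 0], "fingers": -1},
  {"slide": [0.01, 0, 2.06], "rot": [0, 0, 0], "fingers": -1},
  {"slide": [0.01, 0, 2.06], "rot": [0, 0, 0], "fingers": -1},
  {"slide": [0.01, 0, 2.06], "rot": [0, 0, 0], "fingers": -1},
  {"slide": [0.01, 0, 2.06], "rot": [0, 0, 0], "fingers": -1},
], newtons=25)

```text
time_s: 28.75
ee_pos: [0.4462, -0.1149, 0.0275]
tool_rot: [0.997, 0.072, 0.0, -0.001]
contact_force: [-3.2, 1.8, 10.3]
grip_width: 0.0404
```

```bash
python3 - <<'E'
from h import *
o=r.observe();print(o['ee_pos'])
go(.445,-.116,.13,-81.8);go(.46,.168,.13,-81.8)
E
```

```text
[ 0.4462416  -0.11491306  0.0274831 ]
slide [-0.03, 0.02, -2.05] rot [-0.01, -0.01, 0.01]
slide [1.09, -5.56, -2.04] rot [-0.01, -0.01, 0.01]
```

move_arm([
  {"slide": [0, 0, -0.5], "rot": [0, 0, 0], "fingers": -1},
  {"slide": [0, 0, -1.3], "rot": [0, 0, 0], "fingers": -1},
  {"slide": [0, 0, -2.1], "rot": [0, 0, 0], "fingers": -1},
  {"slide": [0.1, -0.5, -2.5], "rot": [0, 0, 0], "fingers": -1},
  {"slide": [0.2, -1.3, -2.5], "rot": [0, 0, 0], "fingers": -1},
  {"slide": [0.35, -2.1, -2.5], "rot": [0, 0, 0], "fingers": -1},
  {"slide": [0.55, -3, -2.5], "rot": [0, 0, 0], "fingers": -1},
  {"slide": [0.75, -3.9, -2.5], "rot": [0, 0, 0], "fingers": -1},
  {"slide": [0.95, -4.8, -2.5], "rot": [0, 0, 0], "fingers": -1},
  {"slide": [1.05, -5.56, -2.5], "rot": [0, 0, 0], "fingers": -1},
  {"slide": [1.05, -5.56, -2.5], "rot": [0, 0, 0], "fingers": -1},
  {"slide": [1.05, -5.56, -2.5], "rot": [0, 0, 0], "fingers": -1},
])

```text
time_s: 29.95
ee_pos: [0.4581, 0.1679, 0.153]
tool_rot: [0.997, 0.073, 0.0, -0.0]
contact_force: [0.2, -0.6, -0.5]
grip_width: 0.0404
```

```bash
python3 - <<'E'
from h import *
o=r.observe();print(o['ee_pos'],o['grip_width'])
p,d,c=shot('wrist','w10');w=cloud(d,c);q=p.astype(int)
m=(q[...,0]-q[...,2]>20)
top(w,*o['ee_pos'][:2],.135,.165,.035,m)
top(w,.503,.174,.038,.052,.034)
go(.5035,.1745,.072,-81.8)
E
```

```text
[0.45805481 0.16786369 0.15303095] 0.04039927385867806
4300 z 0.1443 rect [0.4571 0.1669] [0.0413 0.0415] 55.3 circ [0.4564 0.167 ] 0.0221
4559 z 0.0453 rect [0.5031 0.1736] [0.0506 0.0511] 8.3 circ [0.5032 0.1735] 0.0356
slide [0.92, -0.02, 1.62] rot [-0.01, -0.01, 0.01]
```

View pics/w10.png

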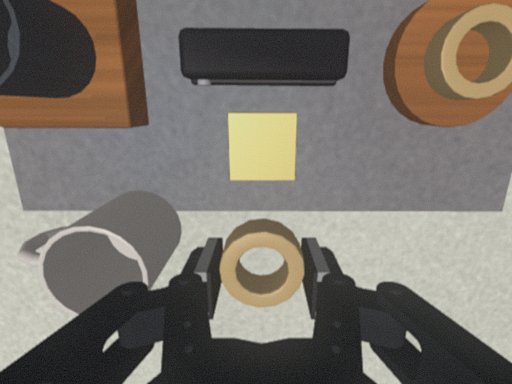

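The held roll is level at (262,263) and the memo top is at (262,147), straight ahead. Placing it.

move_arm([
  {"slide": [0.4, 0, 0], "rot": [0, 0, 0], "fingers": -1},
  {"slide": [0.92, 0, 0.3], "rot": [0, 0, 0], "fingers": -1},
  {"slide": [0.92, 0, 0.8], "rot": [0, 0, 0], "fingers": -1},
  {"slide": [0.92, 0, 1.2], "rot": [0, 0, 0], "fingers": -1},
  {"slide": [0.92, 0, 1.45], "rot": [0, 0, 0], "fingers": -1},
  {"slide": [0.92, 0, 1.55], "rot": [0, 0, 0], "fingers": -1},
  {"slide": [0.92, 0, 1.6], "rot": [0, 0, 0], "fingers": -1},
  {"slide": [0.92, 0, 1.61], "rot": [0, 0, 0], "fingers": -1},
  {"slide": [0.92, 0, 1.61], "rot": [0, 0, 0], "fingers": -1},
])

```text
time_s: 30.9
ee_pos: [0.5042, 0.1736, 0.0733]
tool_rot: [0.997, 0.072, 0.001, -0.001]
contact_force: [-0.7, -0.4, -1.1]
grip_width: 0.0407
```

Position is good. I'll lower the last millimetre and release.

move_arm([
  {"slide": [0, -0.01, 0.03], "rot": [0, 0, 0], "fingers": -1},
  {"slide": [0, -0.01, 0.03], "rot": [0, 0, 0], "fingers": -1},
  {"slide": [0, -0.01, 0.03], "rot": [0, 0, 0], "fingers": -0.3},
  {"slide": [0, -0.01, 0.02], "rot": [0, 0, 0], "fingers": 0.2},
  {"slide": [0, -0.01, 0], "rot": [0, 0, 0], "fingers": 0.6},
  {"slide": [0, -0.01, 0], "rot": [0, 0, 0], "fingers": 0.6},
  {"slide": [0, -0.01, 0], "rot": [0, 0, 0], "fingers": 0.6},
  {"slide": [0, 0, -0.4], "rot": [0, 0, 0], "fingers": 0.6},
  {"slide": [0, 0, -1.1], "rot": [0, 0, 0], "fingers": 0.6},
  {"slide": [-0.4, 0, -2], "rot": [0, 0, 0], "fingers": 1},
  {"slide": [-0.8, 0, -2.6], "rot": [0, 0, 0], "fingers": 1},
  {"slide": [-0.8, 0, -2.6], "rot": [0, 0, 0], "fingers": 1},
  {"slide": [-0.8, 0, -2.6], "rot": [0, 0, 0], "fingers": 1},
])

```text
time_s: 32.2
ee_pos: [0.4643, 0.1682, 0.2037]
tool_rot: [0.997, 0.072, 0.001, -0.002]
contact_force: [0.4, 0.3, 0.2]
grip_width: 0.0854
```

```bash
python3 - <<'E'
from h import *
o=r.observe();print(o['ee_pos'])
for n in('wrist','side','top'):
    p,d,c=shot(n,n+'9');w=cloud(d,c);print(n)
    for a in((.544,.332,.032,.048),(.546,.331,.103,.117),(.587,.036,.015,.034),(.588,.034,.042,.056),(.566,.183,.043,.06,.068,w[...,0]>.54),(.503,.174,.037,.052,.036),(.503,.174,.058,.072,.036),(.404,.279,.082,.098),(.738,.158,.01,.025,.09),(.759,-.166,.03,.055,.12)): top(w,*a)
E
```

```text
[0.46432111 0.16822811 0.20365532]
wrist
7832 z 0.0405 rect [0.545  0.3305] [0.1    0.1009] 8.2 circ [0.5447 0.3299] 0.0694
2154 z 0.1094 rect [0.5471 0.3282] [0.0595 0.0612] 84.7 circ [0.5474 0.3295] 0.0314
6593 z 0.0252 rect [0.5879 0.0344] [0.0995 0.0996] 53.9 circ [0.5878 0.0341] 0.0506
2873 z 0.0489 rect [0.5887 0.0336] [0.0595 0.0589] 89.8 circ [0.5888 0.0335] 0.0303
5429 z 0.0520 rect [0.5667 0.1819] [0.0321 0.1159] 8.2 circ [0.5655 0.1818] 0.0587
1814 z 0.0453 rect [0.503  0.1736] [0.051 0.051] 8.3 circ [0.5031 0.1739] 0.0355
1189 z 0.0641 rect [0.5037 0.1738] [0.0405 0.0408] 9.2 circ [0.5034 0.1734] 0.021
1433 z 0.0894 rect [0.4105 0.2823] [0.0585 0.0765] 41.1 circ [0.4042 0.2769] 0.0385
none
none
side
1709 z 0.0401 rect [0.5435 0.3317] [0.1008 0.1002] 8.3 circ [0.543 0.332] 0.0691
250 z 0.1089 rect [0.5461 0.3312] [0.0606 0.0609] 59.9 circ [0.5464 0.3316] 0.0319
54 z 0.0224 rect [0.5461 0.0344] [0.0183 0.0735] 3.2 circ [0.5542 0.0349] 0.0368
none
391 z 0.0514 rect [0.5646 0.1847] [0.0328 0.1125] 7.1 circ [0.5682 0.1853] 0.0576
259 z 0.0446 rect [0.5019 0.1746] [0.0511 0.051
[... 340 characters left out ...]
3] 7.9 circ [0.5453 0.3339] 0.0679
34 z 0.1087 rect [0.5611 0.3389] [0.032  0.0594] 26.1 circ [0.5494 0.3332] 0.0299
553 z 0.0244 rect [0.5881 0.0363] [0.0985 0.0975] 27.5 circ [0.5885 0.0364] 0.0503
160 z 0.0476 rect [0.5885 0.0352] [0.0578 0.0558] 89.1 circ [0.5889 0.0358] 0.0302
268 z 0.0510 rect [0.5683 0.1717] [0.0326 0.0905] 7.9 circ [0.5695 0.1721] 0.046
49 z 0.0438 rect [0.5055 0.1669] [0.0495 0.0335] 10.2 circ [0.5063 0.1675] 0.0274
27 z 0.0632 rect [0.5156 0.1674] [0.0317 0.0113] 64.5 circ [0.5131 0.1686] 0.0162
none
810 z 0.0155 rect [0.7272 0.162 ] [0.1425 0.0941] 73.1 circ [0.7392 0.1576] 0.0756
1125 z 0.0440 rect [ 0.7594 -0.1652] [0.062 0.2  ] 3.7 circ [ 0.7587 -0.1653] 0.1022
```

View pics/side9.png

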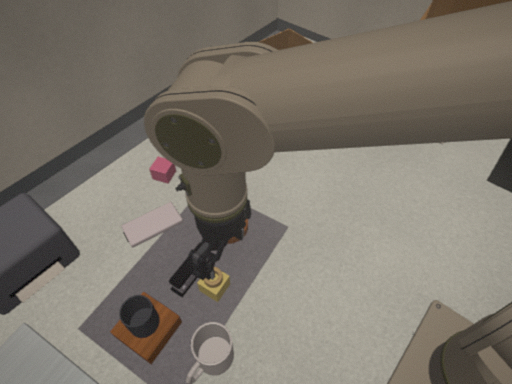

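The side view shows the whole layout standing, with the gripper clear above it and the bystanders unmoved. Handing in.

```bash
python3 -c "
from station import r
print(r.sign_off())"
```

```text
the job is handed in; nothing more can be done
None
```

I laid everything out in the order you listed and handed the job in, with about 32 s used of the 118 s allowed. The gripper was clear above the layout, about 0.2 m up.

My last camera checks, all after release:

| Item | Result |
|---|---|
| Pen pot | Upright on the square plinth, about 2–3 mm off its centre |
| Bigger tape roll | Flat on the round plinth, about 1–1.5 mm off its centre |
| Stapler | Within about 1 mm of the half-way point; 8.2° against the plinth line's 8.2° |
| Memo block | Square to the stapler within about 0.1°, gap about 21 mm, within about 1 mm of the stapler's middle |
| Smaller tape roll | Flat on the memo block, within about 1 mm of its centre |
| Mug, biscuit pack, power bank | Found where they started, within camera accuracy |

The wrist and side views agreed to about 2–3 mm where both saw a thing whole. Some last readings from the fixed cameras disagreed only because the arm blocked part of the view. That applied to both rolls and the round plinth from the side, and to the pot, stapler, memo and smaller roll from the top. For those I relied on the wrist camera and earlier views. In the last set the biscuit pack was seen only from the top.

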